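# Release the terracotta seed ball

## Task

Press down the blue paddle of the dispenser that holds the terracotta ball, so that the gate at the other end of its lever lifts and the ball rolls to the low end of its chute; then let go, so that the gate drops shut again. Only press the paddle: do not touch or lift either ball, leave the dispenser with the black ball shut, and do not shift the bowls, funnel, saucer or scraper.

Things in the scene. Friction and masses are not known exactly. Their poses are not given: they have to be found in the camera images.
- unit_a: dispenser with the terracotta (red-brown) ball: fixed cedar board 300 x 200 x 18 mm on a plinth 0 to 35 mm high, rocking lever on two 140 mm high cheeks, white chute. Origin: centre of the board's underside; x along the lever from paddle to gate, y down the chute, z up. Lever at y = -35 mm, pivot at x = 0, 125 mm up; chute at x = 100 mm, y -95 to 95 mm. Either may stand left or right.
- paddle_a (a point): the blue pressing paddle, a flat plate 40 x 50 x 8 mm on the robot-side (-x) end of this dispenser's lever, 120 mm from the pivot. This point: centre of its top face, 158 mm above the board's underside at rest (sloping 0.2 rad, the robot side higher) and about 107 mm at the bottom of the stroke; it moves almost straight down, shifting under 6 mm in x
- lever_a (a joint): angle of this lever: 0 = at rest, gate shut; grows as the paddle is pressed, to a hard stop at 0.42 rad (paddle 51 mm down). Pressing takes about 4 N at first, 7 N at the bottom; a spring returns it. The gate, a steel blade on the far end, clears the ball from about 0.33 rad; the ball then rolls to the low end in about 1 s
- ball_a_center (a point): centre of the terracotta (red-brown) ball, 36 mm across, about 40 g, loose; at the start it leans on the shut gate at the high end of the chute
- catch_a (a point): where the ball's centre lies when it rests at the low end of this open chute (42 mm wide inside, sides 24 mm high), against the end wall, 57 mm above the board's underside
- unit_b: dispenser with the black ball: fixed cedar board 300 x 200 x 18 mm on a plinth 0 to 35 mm high, rocking lever on two 140 mm high cheeks, white chute. Origin: centre of the board's underside; x along the lever from paddle to gate, y down the chute, z up. Lever at y = -35 mm, pivot at x = 0, 125 mm up; chute at x = 100 mm, y -95 to 95 mm. This one is to be left alone.
- paddle_b (a point): the blue pressing paddle, a flat plate 40 x 50 x 8 mm on the robot-side (-x) end of this dispenser's lever, 120 mm from the pivot. This point: centre of its top face, 158 mm above the board's underside at rest (sloping 0.2 rad, the robot side higher) and about 107 mm at the bottom of the stroke; it moves almost straight down, shifting under 6 mm in x
- lever_b (a joint): angle of this lever: 0 = at rest, gate shut; grows as the paddle is pressed, to a hard stop at 0.42 rad (paddle 51 mm down). Pressing takes about 4 N at first, 7 N at the bottom; a spring returns it. The gate, a steel blade on the far end, clears the ball from about 0.33 rad; the ball then rolls to the low end in about 1 s
- ball_b_center (a point): centre of the black ball, 36 mm across, about 40 g, loose; at the start it leans on the shut gate at the high end of the chute
- catch_b (a point): where the ball's centre lies when it rests at the low end of this open chute (42 mm wide inside, sides 24 mm high), against the end wall, 57 mm above the board's underside
- tray: fixed cedar tray 260 (x) x 200 (y) x 22 mm to the left of the dispensers, origin at the centre of its underside
- bowls: two nested stainless bowls standing in the tray, 112 mm across, 59 mm high, origin at the centre of the underside; bystander
- funnel: black plastic funnel standing mouth down in the tray, 92 mm across, 85 mm high, origin at the centre of the underside; bystander
- saucer: white porcelain saucer, 140 mm across, 18 mm high, to the right of the dispensers, origin at the centre of the underside; bystander
- scraper: aluminium pan scraper lying flat to the right of the dispensers, nearer the robot than the saucer, 215 mm long along its own y, blade 75 mm wide at -y, 18 mm high, origin in its middle on the underside; bystander
- ball_a: the ball itself (see its centre point); its origin rolls with it, so go by the point
- ball_b: the ball itself (see its centre point); its origin rolls with it, so go by the point

How it is judged:
By the outcome, as a careful person would: the job done as asked, in the order asked, and still so for the second after the job is handed in, with the robot touching nothing.
It also fails if it takes over 38 s, if anything falls off the work surface, if the arm or the gripper's body presses on something with over 40 N, if the wrist force passes 120 N, or if a joint passes its speed limit or range.

## Robot

A 6-joint arm with a two-finger parallel gripper is mounted at the origin on the work surface. World frame = base frame: x ahead of the robot, y to its left, z up, the work surface at z = 0. Lengths are in m, angles in rad, forces in N, time in s.
With the tool pointing down it reaches from about 0.35 to 0.775 m from the base axis. Payload 7.3 kg.
Tool frame: the origin (TCP) lies on the front face of the gripper's body, between the roots of the fingers; the fingertips stand 66 mm ahead of it and the grasp point (between the pads) lies 47 mm ahead of it; z points along the fingers, y is the direction in which the jaws open and shut (so a half turn about z gives the same grasp; the last joint's range is limited). The gripper opens to 92 mm and grips with 3 to 60 N. Pads are 19 mm wide; open, the fingers measure 130 mm over their backs; the gripper's body (75 mm by 190 mm) begins 47 mm behind the grasp point.
Start: joints at [1.031, 0.342, 1.524, -0, 1.275, -0.146], TCP at [0.201, 0.485, 0.292] pointing down, gripper open.
Joint ranges: [-2.53, 2.53], [-0.77, 2.02], [0.04, 2.7], [-1, 4.14], [0.28, 2.66], [-3.11, 3.11]. Speed limits (rad/s): [2.57, 2.57, 3.14, 3.14, 3.14, 3.14].

## Interface

Orientations are given as [roll, pitch, yaw] about the fixed x, y, z axes, in that order (R = Rz(yaw) Ry(pitch) Rx(roll)).
In Python, from cell import observe, read_camera, hand_in, search_frame, tip_of gives the robot as it stands. The module is installed in compiled form; this text tells all that it offers.
- The arm moves only by the tool apply_moves, never from a script. Its argument "motion" is a list of rows, each an object with "offset": the shift along the tool's x, y, z in mm, a list of three; "rotation": the turn, a rotation vector about the tool's x, y, z in rad, a list of three. In form: [{"offset": [x, y, z], "rotation": [rx, ry, rz]}, ...]. A call has 1 to 12 rows; each row shifts and turns the pose as measured when the row begins, along the tool's axes as they then stand; what a row does not reach is not made up. A row lasts 1/12 s, in which the tool goes at most 41.7 mm and 7.16 degrees, less where a joint would pass 70% of its speed; a pose out of reach is approached as far as the arm can. A call with a gripper value outside its range is refused whole. "grip" is the closure, from 0 (fully open) to 1 (shut), set as the call begins (left out, the last holds). The fingers move at their own pace and stop on an object; "grip_force" is the grip in N (left out, the last holds). Time passes only in rows, so rows that do not move let the fingers close. It gives the time, the measured TCP pose, the force and the opening at its end, in the units of the state.
- observe(): the state, without advancing time (a new reading comes with each control period).
- read_camera(name): name is "scene" or "top" or "wrist"; returns a dict with "img" (480x640x3 uint8, red, green, blue), "camera_matrix" (3x3 intrinsics, pixels), "R" (3x3) and "t" (3): a world point X has camera coordinates R X + t; the wrist camera has in their place "tool_from_camera" (4x4, takes a point from camera to tool coordinates, whose origin is the TCP and whose axes are the flange's). Camera axes: x right, y down, z forward; pixel columns grow to the right and rows downward; lengths in m; the calibration is good to about 2 mm. A picture is of the moment at which its call begins: read the wrist's pose just before it. There is no depth.
- hand_in(): hands the job in, once; it reports no verdict.
Trained networks look in a picture, given as the dict that the camera call returned (one of the last four; its "shot" number tells which), for a name from the list of things; names that differ only in an ending like _2 or _b are one class to them, and where a whole thing is asked for, a point or a joint stands for the part that bears it (a point fixed in the world has none). Each returns a list of dicts, best first, with "score" (0 to 1); they miss things now and then, are a little off and sometimes report something else, mostly with a low value. They report only what shows in the picture. A call takes as long as a camera call.
- search_frame(query, picture): "location" ([x, y, z] in m, in world coordinates, good to about 4 mm: the middle of the surface that is visible of it).
- tip_of(query, picture): "location" ([x, y, z] in m, in world coordinates, good to about 4 mm: a listed point, or the origin of a listed thing).
The state is a dict: "time": time; "qpos": joint angles; "qvel": joint speeds; "joint_efforts": joint torques, N m; "tool_pos": TCP position; "tool_rot": TCP orientation; "contact_force": force on the tool from outside, world axes, zero at the start; "torque": the same for the moment, N m; "opening": finger opening in m.
Only numpy, scipy, OpenCV 4.12 (cv2) and the standard library are available. Lean on these libraries where they do the work, as an engineer would, in place of code of your own. Each camera call takes 0.05 s, during which the arm holds its last target.

## Working session

There is one attempt and no reset: what is moved stays moved. The work goes in short steps, Python scripts to look and compute and a tool call to move; the robot and the scene stay as the last step left them, time stands still between calls to the robot, and variables do not carry over. Pictures are saved under pics/ and viewed, and the job is handed in when it is done.

Besides the shell and the picture viewer there is one more tool, called after "Call:" by a JSON object that holds its "api" and its "payload", one argument or row to a line. apply_moves: Moves the arm, as the interface text tells. Its arguments: {"type":"object","properties":{"motion":{"type":"array"},"grip":{"type":"number"},"grip_force":{"type":"number"}},"required":["motion"]}

```bash
mkdir -p pics; python3 - <<'E'
from cell import *
import cv2
o=observe();print(o['time'],o['tool_pos'],o['tool_rot'],o['opening'],o['contact_force'])
for n in ['scene','top']:
    p=read_camera(n);cv2.imwrite(f'pics/{n}1.png',p['img'][:,:,::-1])
    for q in ['unit_a','paddle_a','ball_a_center','catch_a','paddle_b','ball_b_center','unit_b']:
        print(n,q,[(r['location'],r['score']) for r in tip_of(q,p)[:3]])
E
```

```text
0.0 [0.20126064 0.48455961 0.29155783] [-3.14011754e+00 -2.02821426e-04  2.74784369e+00] 0.0916600681972876 [ 0.16917786 -0.44151794 -1.43279997]
scene unit_a [([0.6394, 0.1691, 0.0282], 0.82), ([0.5924, -0.163, 0.014], 0.75)]
scene paddle_a [([0.5284, 0.1281, 0.1873], 0.8), ([0.4719, -0.1795, 0.172], 0.57)]
scene ball_a_center [([0.6813, -0.2263, 0.0885], 0.73)]
scene catch_a [([0.7442, 0.2492, 0.0825], 0.67), ([0.7022, -0.0989, 0.075], 0.56)]
scene paddle_b [([0.5284, 0.1281, 0.1873], 0.8), ([0.4719, -0.1795, 0.172], 0.57)]
scene ball_b_center [([0.7437, 0.1147, 0.1071], 0.66), ([0.7049, -0.0986, 0.0709], 0.28)]
scene unit_b [([0.6394, 0.1691, 0.0282], 0.82), ([0.5924, -0.163, 0.014], 0.75)]
top unit_a [([0.6437, 0.1677, 0.0335], 0.88), ([0.5924, -0.1564, 0.0153], 0.58)]
top paddle_a [([0.471, -0.182, 0.1725], 0.61), ([0.3815, -0.4927, -0.0], 0.16)]
top ball_a_center [([0.6824, -0.228, 0.093], 0.57)]
top catch_a [([0.7024, -0.1, 0.0772], 0.97), ([0.4966, 0.5312, 0.008], 0.73), ([0.7426, 0.2492, 0.0851], 0.67)]
top paddle_b [([0.471, -0.182, 0.1725], 0.61), ([0.3815, -0.4927, -0.0], 0.16)]
top ball_b_center [([0.7437, 0.1172, 0.1054], 0.39)]
top unit_b [([0.6437, 0.1677, 0.0335], 0.88), ([0.5924, -0.1564, 0.0153], 0.58)]
```

View pics/scene1.png

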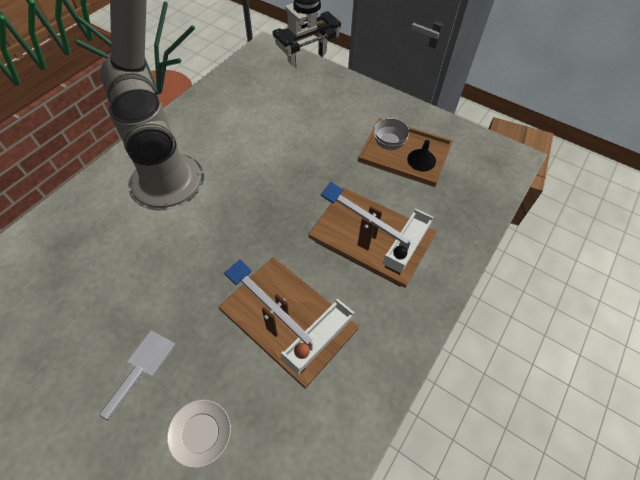

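View pics/top1.png

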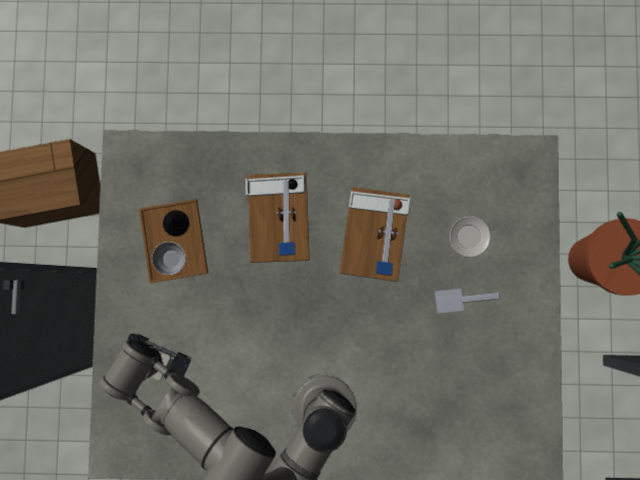

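The terracotta ball is in the right unit. Its origin is about (0.592, -0.160, 0.0145) and its yaw about -0.16. The paddle reads (0.471, -0.181, 0.172), and 0.0145 + 0.158 gives the same height. I'll shut the gripper and move across above everything.

Call:
{"api": "apply_moves", "payload": {
  "motion": [
    {"offset": [-25, -25, -2], "rotation": [0, 0, 0]},
    {"offset": [-25, -25, -2], "rotation": [0, 0, 0]},
    {"offset": [-25, -25, -2], "rotation": [0, 0, 0]},
    {"offset": [-25, -25, -2], "rotation": [0, 0, 0]},
    {"offset": [-25, -25, -2], "rotation": [0, 0, 0]},
    {"offset": [-25, -25, -2], "rotation": [0, 0, 0]},
    {"offset": [-25, -25, -2], "rotation": [0, 0, 0]},
    {"offset": [-25, -25, -2], "rotation": [0, 0, 0]},
    {"offset": [-25, -25, -2], "rotation": [0, 0, 0]},
    {"offset": [-25, -25, -2], "rotation": [0, 0, 0]},
    {"offset": [-25, -25, -2], "rotation": [0, 0, 0]},
    {"offset": [-25, -25, -2], "rotation": [0, 0, 0]}
  ],
  "grip": 1,
  "grip_force": 20
}}

```text
time: 1.8
tool_pos: [0.3671, 0.0818, 0.3167]
tool_rot: [3.137, 0.003, 2.761]
contact_force: [-0.0, -0.3, 0.8]
opening: 0.0164
```

Call:
{"api": "apply_moves", "payload": {
  "motion": [
    {"offset": [-24, -25, 0], "rotation": [0, 0, 0]},
    {"offset": [-24, -25, 0], "rotation": [0, 0, 0]},
    {"offset": [-24, -25, 0], "rotation": [0, 0, 0]},
    {"offset": [-24, -25, 0], "rotation": [0, 0, 0]},
    {"offset": [-24, -25, 0], "rotation": [0, 0, 0]},
    {"offset": [-24, -25, 0], "rotation": [0, 0, 0]},
    {"offset": [-24, -25, 0], "rotation": [0, 0, 0]},
    {"offset": [0, 0, 0], "rotation": [0, 0, -0.075]},
    {"offset": [0, 0, 0], "rotation": [0, 0, -0.075]},
    {"offset": [0, 0, 0], "rotation": [0, 0, -0.075]},
    {"offset": [0, 0, 0], "rotation": [0, 0, 0]}
  ]
}}

```text
time: 2.72
tool_pos: [0.462, -0.1654, 0.3178]
tool_rot: [3.139, 0.011, 2.983]
contact_force: [-0.2, -0.1, 0.4]
opening: 0.0003
```

```bash
python3 - <<'E'
from cell import *
import cv2
o=observe();print(o['time'],o['tool_pos'],o['tool_rot'],o['opening'],o['contact_force'],o['qpos'])
for n in ['scene','wrist']:
    p=read_camera(n);cv2.imwrite(f'pics/{n}2.png',p['img'][:,:,::-1])
    for q in ['unit_a','paddle_a','ball_a_center']:
        print(n,q,[(r['location'],r['score']) for r in tip_of(q,p)[:3]])
E
```

```text
2.7167 [ 0.4619564  -0.16537858  0.31783861] [3.13918399 0.01135935 2.98337827] 0.0002987166554328147 [-0.1832065  -0.12597057  0.43069607] [-0.50330759  0.25368676  1.57702765  0.00633858  1.30100849 -1.91756247]
scene unit_a [([0.6412, 0.164, 0.0297], 0.96), ([0.5914, -0.1643, 0.0134], 0.95)]
scene paddle_a [([0.5262, 0.1285, 0.1856], 0.62), ([0.4718, -0.1794, 0.173], 0.56)]
scene ball_a_center [([0.6842, -0.2297, 0.0868], 0.78)]
wrist unit_a []
wrist paddle_a [([0.4666, -0.1792, 0.1705], 0.74)]
wrist ball_a_center []
```

View pics/wrist2.png

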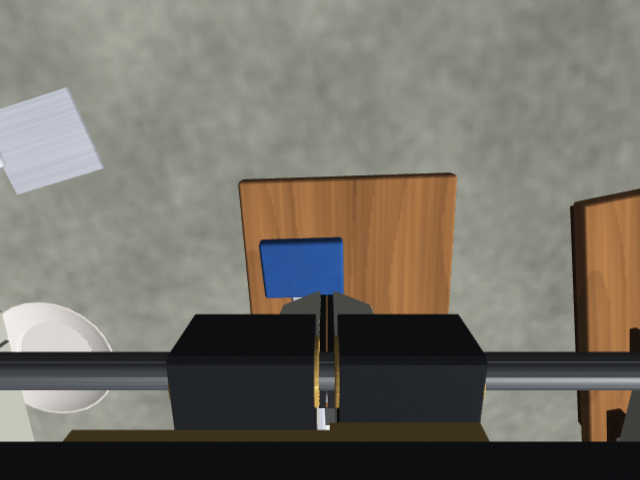

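The wrist picture shows the paddle at about (302, 268), square to the jaws. It sits about 13 mm to tool -y and 10 mm to tool -x, so I'll centre and go down to about 15 mm above it.

Call:
{"api": "apply_moves", "payload": {
  "motion": [
    {"offset": [-10, -13, 0], "rotation": [0, 0, 0]},
    {"offset": [0, 0, 20], "rotation": [0, 0, 0]},
    {"offset": [0, 0, 20], "rotation": [0, 0, 0]},
    {"offset": [0, 0, 20], "rotation": [0, 0, 0]},
    {"offset": [0, 0, 0], "rotation": [0, 0, 0]}
  ]
}}

```text
time: 3.53
tool_pos: [0.4718, -0.1791, 0.2584]
tool_rot: [3.141, 0.017, 2.981]
contact_force: [-1.8, 0.1, 0.0]
opening: 0.0007
```

```bash
python3 - <<'E'
from cell import *
import cv2
o=observe();print(o['time'],o['tool_pos'],o['tool_rot'],o['contact_force'])
a=read_camera('scene')['img'];b=read_camera('wrist')['img']
c=cv2.resize(a[200:400,200:400],(480,480),interpolation=2)
import numpy as np
cv2.imwrite('pics/c3.png',cv2.resize(np.hstack([c,b]),(800,343))[:,:,::-1])
E
```

```text
3.5333 [ 0.47180436 -0.1791011   0.25839239] [3.14121954 0.01734272 2.98052538] [-1.8401826   0.12285233  0.01735503]
```

View pics/c3.png

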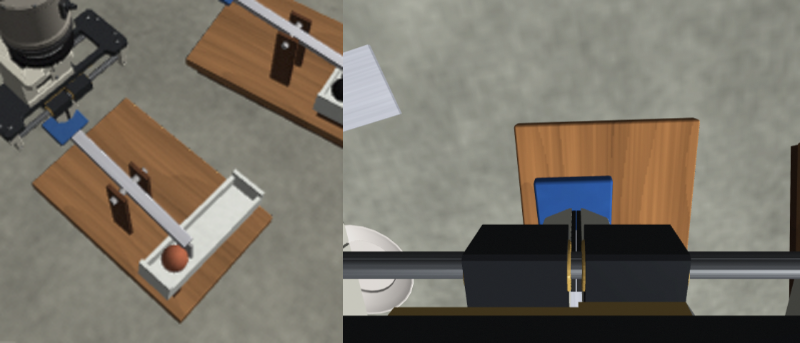

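The fingertips are centred over the paddle: paddle columns 535–611, fingers about 575. Pressing now.

Call:
{"api": "apply_moves", "payload": {
  "motion": [
    {"offset": [0, 0, 10], "rotation": [0, 0, 0]},
    {"offset": [0, 0, 10], "rotation": [0, 0, 0]},
    {"offset": [0, 0, 10], "rotation": [0, 0, 0]},
    {"offset": [0, 0, 10], "rotation": [0, 0, 0]},
    {"offset": [0, 0, 10], "rotation": [0, 0, 0]},
    {"offset": [0, 0, 8], "rotation": [0, 0, 0]}
  ]
}}

```text
time: 4.13
tool_pos: [0.4764, -0.1813, 0.2077]
tool_rot: [-3.135, 0.033, 2.982]
contact_force: [-6.3, 1.7, 7.4]
opening: 0.0003
```

Call:
{"api": "apply_moves", "payload": {
  "motion": [
    {"offset": [1, 0, 8], "rotation": [0, 0.015, 0]},
    {"offset": [1, 0, 8], "rotation": [0, 0.015, 0]},
    {"offset": [0, 0, 1], "rotation": [0, 0, 0]}
  ]
}}

```text
time: 4.38
tool_pos: [0.4781, -0.1817, 0.1928]
tool_rot: [-3.133, 0.014, 2.981]
contact_force: [-6.1, 0.7, 8.7]
opening: 0.0006
```

```bash
python3 - <<'E'
from cell import *
import cv2
o=observe();print(o['time'],o['tool_pos'],o['tool_rot'],o['contact_force'])
a=read_camera('scene')['img'];b=read_camera('wrist')['img']
c=cv2.resize(a[200:400,200:400],(480,480),interpolation=2)
import numpy as np
cv2.imwrite('pics/c4.png',cv2.resize(np.hstack([c,b]),(800,343))[:,:,::-1])
E
```

```text
4.3833 [ 0.47806102 -0.18165051  0.19284555] [-3.13286004  0.01368753  2.98086765] [-6.1155429   0.72260244  8.67092003]
```

View pics/c4.png

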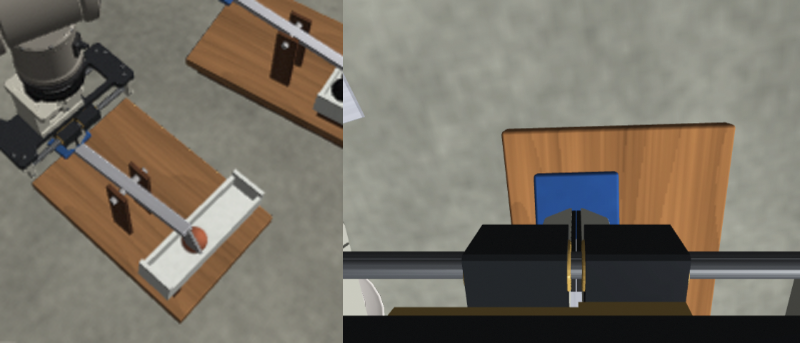

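The ball is passing under the lifted gate. I'll hold the paddle down.

Call:
{"api": "apply_moves", "payload": {
  "motion": [
    {"offset": [0.5, 0, 1.5], "rotation": [0, 0, 0]},
    {"offset": [0.5, 0, 1.5], "rotation": [0, 0, 0]},
    {"offset": [0, 0, 1], "rotation": [0, 0, 0]},
    {"offset": [0, 0, 0.5], "rotation": [0, 0, 0]},
    {"offset": [0, 0, 0.5], "rotation": [0, 0, 0]},
    {"offset": [0, 0, 0.5], "rotation": [0, 0, 0]}
  ]
}}

```text
time: 4.98
tool_pos: [0.4775, -0.1814, 0.1935]
tool_rot: [-3.13, 0.021, 2.982]
contact_force: [-3.8, 1.5, 7.4]
opening: 0.0008
```

Call:
{"api": "apply_moves", "payload": {
  "motion": [
    {"offset": [0.5, 0, 1.5], "rotation": [0, 0, 0]},
    {"offset": [0, 0, 1.5], "rotation": [0, 0, 0]},
    {"offset": [0, 0, 1.5], "rotation": [0, 0, 0]},
    {"offset": [0, 0, 1], "rotation": [0, 0, 0]},
    {"offset": [0, 0, 1], "rotation": [0, 0, 0]},
    {"offset": [0, 0, 1], "rotation": [0, 0, 0]},
    {"offset": [0, 0, 1], "rotation": [0, 0, 0]},
    {"offset": [0, 0, 1], "rotation": [0, 0, 0]},
    {"offset": [0, 0, 1], "rotation": [0, 0, 0]}
  ]
}}

```text
time: 5.73
tool_pos: [0.4772, -0.1811, 0.1918]
tool_rot: [-3.125, 0.03, 2.983]
contact_force: [-4.7, 2.1, 9.6]
opening: 0.0005
```

```bash
python3 - <<'E'
from cell import *
import cv2
p=read_camera('scene');a=p['img']
print([(r['location'],r['score']) for r in tip_of('ball_a_center',p)[:3]])
cv2.imwrite('pics/c5.png',cv2.resize(a[200:400,200:400],(480,480),interpolation=2)[:,:,::-1])
E
```

```text
[([0.6985, -0.0953, 0.0701], 0.7)]
```

View pics/c5.png

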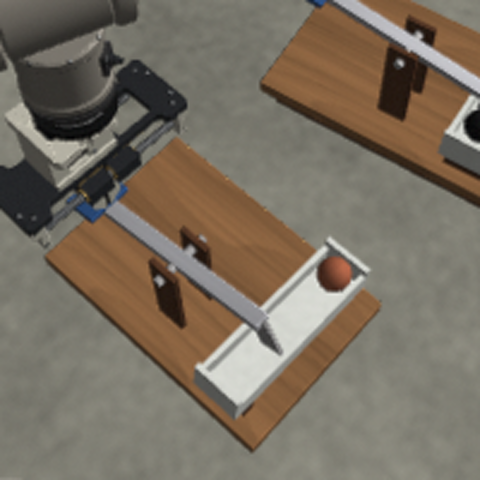

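The ball is at the low end, at crop (335, 271). The network puts it at (0.699, -0.095, 0.070), which matches catch_a. Now I'll release gently, straight up.

Call:
{"api": "apply_moves", "payload": {
  "motion": [
    {"offset": [0, 0, -8], "rotation": [0, 0, 0]},
    {"offset": [0, 0, -10], "rotation": [0, 0, 0]},
    {"offset": [0, 0, -10], "rotation": [0, 0, 0]},
    {"offset": [0, 0, -10], "rotation": [0, 0, 0]},
    {"offset": [0, 0, -10], "rotation": [0, 0, 0]},
    {"offset": [0, 0, -15], "rotation": [0, 0, 0]},
    {"offset": [0, 0, -20], "rotation": [0, 0, 0]},
    {"offset": [0, 0, -25], "rotation": [0, 0, 0]},
    {"offset": [0, 0, -25], "rotation": [0, 0, 0]},
    {"offset": [0, 0, -25], "rotation": [0, 0, 0]},
    {"offset": [0, 0, 0], "rotation": [0, 0, 0]},
    {"offset": [0, 0, 0], "rotation": [0, 0, 0]}
  ]
}}

```text
time: 6.83
tool_pos: [0.4715, -0.1769, 0.361]
tool_rot: [-3.122, 0.033, 2.984]
contact_force: [-0.1, 0.0, -1.1]
opening: 0.0002
```

```bash
python3 - <<'E'
from cell import *
import cv2
p=read_camera('scene');a=p['img']
for q in ['ball_a_center','paddle_a','ball_b_center']:print(q,[(r['location'],r['score']) for r in tip_of(q,p)[:3]])
cv2.imwrite('pics/c6.png',a[:,:,::-1])
cv2.imwrite('pics/c7.png',cv2.resize(a[160:400,200:440],(600,600),interpolation=2)[:,:,::-1])
o=observe();print(o['contact_force'],o['tool_pos'])
E
```

```text
ball_a_center [([0.6992, -0.0986, 0.0696], 0.72), ([0.7452, 0.1216, 0.0907], 0.54)]
paddle_a [([0.5269, 0.1288, 0.1862], 0.81), ([0.4739, -0.1793, 0.1733], 0.8)]
ball_b_center [([0.6992, -0.1178, 0.0642], 0.57), ([0.7445, 0.1169, 0.1088], 0.49)]
[0.01186647 0.22354001 0.85088875] [ 0.47135136 -0.17685831  0.35935719]
```

View pics/c6.png

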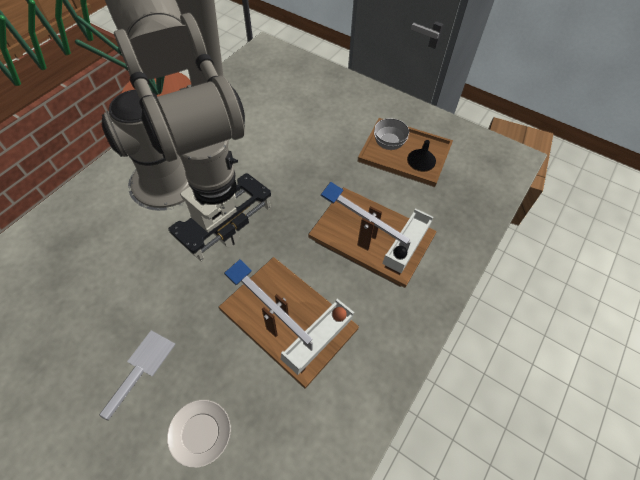

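View pics/c7.png

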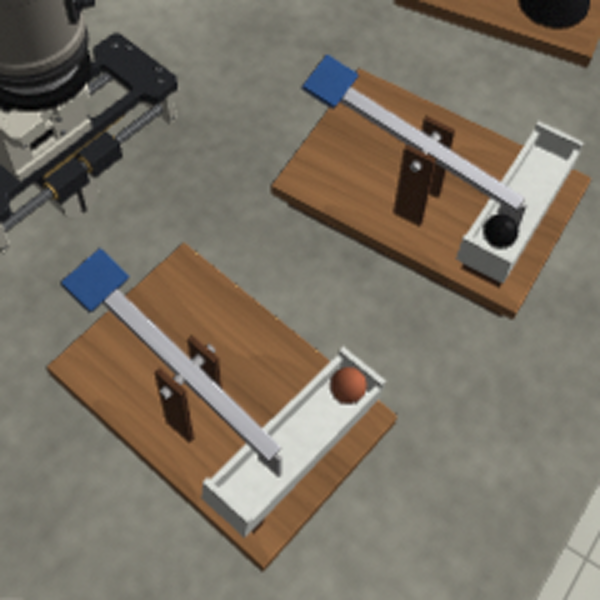

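The ball lies at the low end (340, 314). The paddle is back at its rest height and the gate is shut. The black ball is still behind its gate (401, 252), and the bystanders look where they were.

```bash
python3 -c "
from cell import *
print(hand_in())"
```

```text
the job is handed in; nothing more can be done
None
```

I pressed the right-hand dispenser's paddle with the closed fingertips until the gate lifted. I held it about 1.3 s while the terracotta ball rolled down, then let go and raised the arm clear. I handed the job in at about 7 s.

**Last checks:**
- **Ball:** the network put the terracotta ball at (0.699, -0.099, 0.070), which matches the low end of its chute.
- **Paddle and gate:** the paddle is back at its rest height, 0.173 m, and the gate looks shut in the picture.
- **Other dispenser:** the black ball is still behind its gate.
- **Bystanders:** the bowls, funnel, saucer and scraper look unmoved in the picture; I did not measure them.
- **Forces:** the readings I took while pressing were at most about 10 N vertically, with 4–6 N sideways. The arm drifted about 6 mm in x under that load but stayed on the paddle.

**Disagreements:** the networks do not tell the two dispensers apart. In the last picture the search for the black ball ranked a point in the terracotta dispenser's chute first (0.57), above the true black ball (0.49). I went by the picture to tell the two apart.

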